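Test a battery pack at load step three

TASK

On the market stall's blue battery tester, push the red load lever along its slot with a fingertip, counting the clicks: it must click three times and stay in the notch of the third click, never going past it. Then press the green test button fully down and let it come up again. Push the lever gently from the side, do not grip it or press on its top, and leave the battery pack in its dock and the goods around undisturbed.

Things in the scene. Friction and masses are not known exactly. Their poses are not given: they have to be found in the camera images.
- tester: Blue battery tester, fixed, 170 (x) by 270 (y) by 75 mm high; origin at the centre of its underside, z up, +y along the slot, the way the lever is pushed. On its flat top: lever slot on the line x -50 mm (white notch marks at x -73), dock with pack round x 41, y -60, meter at x 2 to 72, y 18 to 114 (5 mm high), green button at x -45, y 95. The top behind the lever's start is bare.
- lever_middle (a point): Middle of the red lever paddle: 32 mm wide across the slot (tester x), 10 mm thick along the slot (tester y), upright, from 4 to 38 mm above the tester's top; this point is 21 mm above the top, at x = -50 mm in the tester's frame, and at y = -50 mm plus the lever's travel.
- load_lever (a joint): Lever travel along the tester's +y, in m: spring notches every 16 mm at 0 (start), 0.016, 0.032, 0.048 (third click), 0.064, 0.080. In each notch the push needed rises to 5 or 6 N some 4 mm on and falls to about nothing at the crest 8 mm on, where the lever snaps forward, away from the finger, into the next notch and stays.
- test_button_top (a point): Centre of the top face of the green push button, 28 mm across, standing 18 mm above its surroundings (a black collar 44 mm across and 12 mm high surrounds it); pressed straight down.
- test_button (a joint): Travel of the green button: 0 is up, 0.006 m is fully down; spring of 1.5 N at the top and 5 N fully down, it comes up by itself.
- pack: Battery pack, black with a yellow top, 60 by 102 by 55 mm, about 0.5 kg, loose in the tester's dock (rim 8 mm high); origin at the centre of its underside, on the tester's top. To be left alone.
- screwdriver: Orange-handled screwdriver, 200 mm long, lying along its x, 26 mm high, beside the button's end of the tester. Bystander.
- reel: Green tape reel lying flat, 96 mm across, 22 mm high, beside the dock's end of the tester. Bystander.
- wrench: Steel spanner, 180 mm long, lying behind the tester, along its x, 20 mm high. Bystander.
- carton: Blue box, 70 by 100 by 55 mm. Bystander.
- tape_measure: Yellow tape measure, 65 by 36 by 62 mm, standing. Bystander.

How it is judged (in metres and radians):
On the way, in this order (a step that is already met when the one before it is completed fails the run):
1. the lever rests in the third notch (value of joint load_lever between 0.0445 and 0.0515 m and velocity of joint load_lever between -0.01 and 0.01 m/s), for 0.2 s.
2. the green button is pressed fully down with the lever in the third notch (value of joint load_lever between 0.0445 and 0.0515 m and value of joint test_button above 0.0048 m), for 0.02 s.
At the end, for the whole second after the job is handed in: The lever sits in the third notch (travel 48 mm, within 3.5 mm), the green button is up again (within 1.5 mm), the pack is upright within 8 mm of where it was and every bystander within 15 mm (value of joint load_lever between 0.0445 and 0.0515 m and value of joint test_button below 0.0015 m and distance of each of screwdriver, reel, wrench, carton, tape_measure from where it was at the start of the episode below 0.015 m and distance of pack from where it was at the start of the episode below 0.008 m and angle between pack's own z axis and vertical below 0.1 rad); the robot touches nothing.
It fails at once if the lever goes past the third notch (value of joint load_lever above 0.0575 m).
It fails at once if the button is pressed while the lever is not in the third notch (value of joint test_button above 0.003 m and not (value of joint load_lever between 0.0445 and 0.0515 m)).
It fails at once if the lever is gripped or pressed on its top instead of pushed from the side (horizontal distance between the grasp point and lever_middle below 0.008 m and distance between the grasp point and lever_middle below 0.05 m and contact force between the fingers and tester above 2 N).
It fails at once if the tester, its lever or its button is struck or pressed with more than 45 N (contact force between any of the arm, the fingers and tester above 45 N).
It fails at once if the battery pack is lifted or shifted by over 8 mm, or a bystander moved or lifted by over 15 mm (not (distance of each of screwdriver, reel, wrench, carton, tape_measure from where it was at the start of the episode below 0.015 m and distance of pack from where it was at the start of the episode below 0.008 m)).
It also fails if it takes over 56 s, if anything falls off the work surface, if the arm or the gripper's body presses on something with over 40 N, if the wrist force passes 120 N, or if a joint passes its speed limit or range.

ROBOT

A 6-joint arm with a two-finger parallel gripper is mounted at the origin on the work surface. World frame = base frame: x ahead of the robot, y to its left, z up, the work surface at z = 0. Lengths are in mm, angles in degrees, forces in N, time in s.
With the tool pointing down it reaches from about 300 to 850 mm from the base axis. Payload 4.2 kg.
Tool frame: the origin (TCP) lies on the centre line of the jaws, within the pads' length; the fingertips stand 14 mm ahead of it and the grasp point (between the pads) lies 5 mm behind it (env.finger_overhang is the z of the fingertips in the tool frame, in mm); z points along the fingers, y is the line along which they close (so a half turn about z gives the same grasp; the last joint's range is limited). The gripper opens to 91 mm and grips with 3 to 60 N. Pads are 32 mm wide; open, the fingers measure 118 mm over their backs; the gripper's body (76 mm by 178 mm) begins 60 mm behind the grasp point.
Start: joints at [-66.119, 18.312, 89.639, -0, 72.044, -1.146], TCP at [243.255, -521.029, 200.576] pointing down, gripper open.
Joint ranges: [-177.97, 177.97], [-48.28, 115.42], [12.27, 149.76], [-77.06, 257.06], [2.81, 150.46], [-146.56, 146.56]. Speed limits (degrees/s): [147.25, 147.25, 180, 180, 180, 180].

INTERFACE

Orientations are given as [roll, pitch, yaw] about the fixed x, y, z axes, in that order (R = Rz(yaw) Ry(pitch) Rx(roll)).
In Python, from workcell import sensors, viewer, env gives the robot as it stands. The module is installed in compiled form; this text tells all that it offers.
- The arm moves only by the tool step_arm, never from a script. Its argument "plan" is one flat list of numbers, 6 for each row, row after row: the shift along the tool's x, y, z in cm, then the turn, a rotation vector about the tool's x, y, z in rad. In form: [x, y, z, wx, wy, wz, x, y, z, wx, wy, wz, ...]. A call has 1 to 5 rows; each row shifts and turns the commanded pose from where the row before left it, along the tool's axes as they then stand; what a row does not reach is not made up. A row lasts 1/12 s, in which the tool goes at most 41.7 mm and 7.16 degrees, less where a joint would pass 70% of its speed; a pose out of reach is approached as far as the arm can. A call is refused whole if a number of a shift passes 4.17 or a number of a turn 0.125, either way. A call with a gripper value outside its range is refused whole. "hand" is the finger opening in cm, from 0 to 9.12, set as the call begins (left out, the last holds). The fingers move at their own pace and stop on an object; "newtons" is the grip in N (left out, the last holds). Time passes only in rows, so rows that do not move let the fingers close. It gives the time, the measured TCP pose, the force, the opening and the grip force at its end, in the units of the state.
- sensors.state(): the state, without advancing time (a new reading comes with each control period).
- viewer.grab_frame(name): name is "scene" or "top" or "wrist"; returns a dict with "img" (480x640x3 uint8, red, green, blue), "fx", "fy", "cx", "cy" (pixels), "position" and "attitude" of the camera in the world. Camera axes: x right, y down, z forward; pixel columns grow to the right and rows downward; lengths in mm; the calibration is good to about 2 mm. A picture is of the moment at which its call begins. There is no depth.
- env.job_done(): hands the job in; it is judged then, once.
Trained networks look in a picture, given as the dict that the camera call returned (one of the last four; its "shot" number tells which), for a name from the list of things; names that differ only in an ending like _2 or _b are one class to them, and where a whole thing is asked for, a point or a joint stands for the part that bears it (a point fixed in the world has none). Each returns a list of dicts, best first, with "score" (0 to 1); they miss things now and then, are a little off and sometimes report something else, mostly with a low value. They report only what shows in the picture. A call takes as long as a camera call.
- viewer.boxes_of(name, picture): "location" ([column, row] in pixels, amid what is visible of it).
- viewer.pinpoint(name, picture): "location" ([column, row] in pixels: a listed point, or the origin of a listed thing).
The state is a dict: "time_s": time; "qpos": joint angles; "qvel": joint speeds; "effort": joint torques, N m; "ee_pos": TCP position; "ee_rot": TCP orientation; "force": force on the tool from outside, world axes, zero at the start; "torque": the same for the moment, N m; "gripper_width": finger opening in mm; "gripper_force": force on a finger pad.
Only numpy, scipy, OpenCV 4.12 (cv2) and the standard library are available. Lean on these libraries where they do the work, as an engineer would, in place of code of your own. Each camera call takes 0.05 s, during which the arm holds its last target. There are 200 camera calls.

## Working session

There is one attempt and no reset: what is moved stays moved. The work goes in short steps, Python scripts to look and compute and a tool call to move; the robot and the scene stay as the last step left them, time stands still between calls to the robot, and variables do not carry over. Pictures are saved under pics/ and viewed, at most 10 in all, crops included, and the job is handed in when it is done.

Besides the shell and the picture viewer there is one more tool, called after "Emit:" by a JSON object that holds its "op" and its "data", one argument or row to a line. step_arm: Moves the arm, as the interface text tells. Its arguments: {"type":"object","properties":{"plan":{"type":"array","items":{"type":"number"}},"hand":{"type":"number"},"newtons":{"type":"number"}},"required":["plan"]}

```bash
mkdir -p pics
cat > h.py <<'E'
import numpy as np, cv2
from scipy.spatial.transform import Rotation as R
from workcell import sensors, viewer, env
def rot(a):
    a=np.array(a,float)
    if a.shape==(3,3): return a
    if a.size==4: return R.from_quat(a).as_matrix()
    return R.from_euler('xyz',a,degrees=True).as_matrix()
def ray(f,p):
    d=rot(f["attitude"])@np.array([(p[0]-f["cx"])/f["fx"],(p[1]-f["cy"])/f["fy"],1]); return np.array(f["position"],float),d
def atz(f,p,z):
    o,d=ray(f,p); return o+d*(z-o[2])/d[2]
def proj(f,P):
    c=rot(f["attitude"]).T@(np.array(P,float)-f["position"]); return np.array([c[0]/c[2]*f["fx"]+f["cx"],c[1]/c[2]*f["fy"]+f["cy"]])
def tri(rs):
    A=0;b=0
    for o,d in rs:
        d=d/np.linalg.norm(d);M=np.eye(3)-np.outer(d,d);A=A+M;b=b+M@o
    return np.linalg.solve(A,b)
E
python3 - <<'E'
from h import *
np.set_printoptions(precision=1,suppress=True)
print(sensors.state(), env.finger_overhang)
F={}
for c in("scene","top"):
    f=viewer.grab_frame(c);F[c]=f
    cv2.imwrite(f"pics/{c}0.png",f["img"][:,:,::-1])
    print(c,f["position"],f["attitude"],f["fx"])
P={}
for n in("tester","lever_middle","test_button_top","pack","screwdriver","carton","tape_measure","reel","wrench"):
    r={c:viewer.pinpoint(n,F[c]) for c in F}
    for c in r: print(n,c,[(x["location"],round(x["score"],2)) for x in r[c][:2]])
    if all(r.values()): print("   tri",tri([ray(F[c],r[c][0]["location"]) for c in F]))
E
```

```text
{'time_s': 0.0, 'qpos': array([-66.1,  18.4,  89.7,  -0. ,  72. ,  -1.1]), 'qvel': array([ 0. ,  0.1,  0.1,  0. , -0. , -0. ]), 'effort': array([ -0. , -41.2, -23.2,   0.1,   0. ,  -0. ]), 'ee_pos': array([ 243. , -520.5,  199.7]), 'ee_rot': array([-179.9,   -0. ,   25. ]), 'force': array([-0.6,  0.1,  0.4]), 'torque': array([-0., -0., -0.]), 'gripper_force': 0.0, 'gripper_width': 90.90599543429221} 14.0
scene [1322.5 -105.9 1328.8] [-148.7    0.5   80.9] 614.5687367358602
top [ 467.9   11.  1195.3] [-175.4   -1.3  -91.5] 495.6944954037858
tester scene [([333.0, 232.7], 0.88)]
tester top [([293.8, 245.3], 0.81)]
   tri [524.4  20.6 -10.2]
lever_middle scene [([319.2, 189.3], 0.67)]
lever_middle top [([308.5, 272.8], 0.61)]
   tri [458.3  -7.   94.9]
test_button_top scene [([377.7, 199.3], 0.51)]
test_button_top top [([246.1, 247.8], 0.62)]
   tri [516.6 127.8 103.2]
pack scene [([303.2, 222.6], 0.83), ([490.9, 204.9], 0.16)]
pack top [([326.7, 240.5], 0.76)]
   tri [530.  -54.3  66.4]
screwdriver scene [([403.0, 247.2], 0.82)]
screwdriver top [([229.3, 213.1], 0.83), ([368.3, 277.2], 0.53)]
   tri [605.1 177.8   9.2]
carton scene [([487.0, 207.3], 0.65), ([375.1, 199.9], 0.56)]
carton top [([125.6, 251.7], 0.6)]
   tri [518.9 423.8  -0.9]
tape_measure scene [([156.7, 269.2], 0.65), ([321.8, 190.0], 0.48)]
tape_measure top [([476.8, 222.7], 0.7)]
   tri [ 567.4 -422.2    8.3]
reel scene [([258.9, 213.2], 0.85), ([376.9, 198.9], 0.32)]
reel top [([372.4, 279.0], 0.81)]
   tri [ 438.4 -163.3   -3.3]
wrench scene [([312.3, 270.1], 0.94)]
wrench top [([325.6, 199.9], 0.9)]
   tri [631.8 -53.3  10.2]
```

Run:
```python
import cv2
a=cv2.imread("pics/scene0.png");b=cv2.imread("pics/top0.png")
cv2.imwrite("pics/s1.png",cv2.resize(a[130:310,220:460],None,fx=3,fy=3,interpolation=2))
cv2.imwrite("pics/t1.png",cv2.resize(b[170:340,190:430],None,fx=3,fy=3,interpolation=2))
```

```text
(no output)
```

View pics/s1.png

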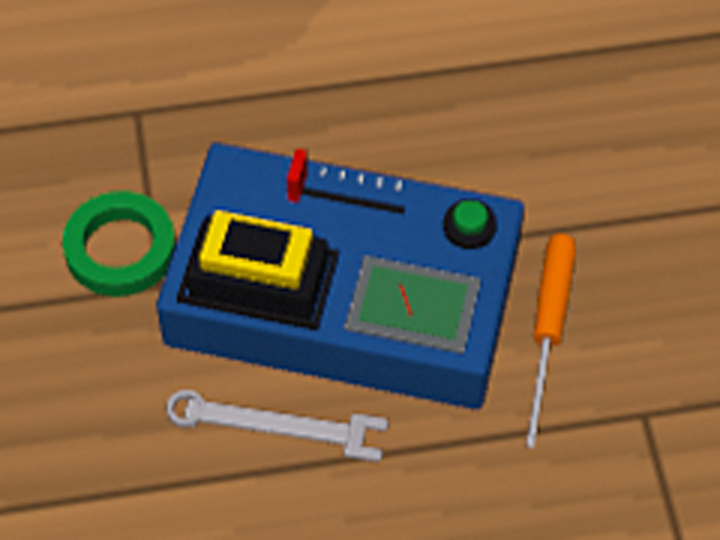

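View pics/t1.png

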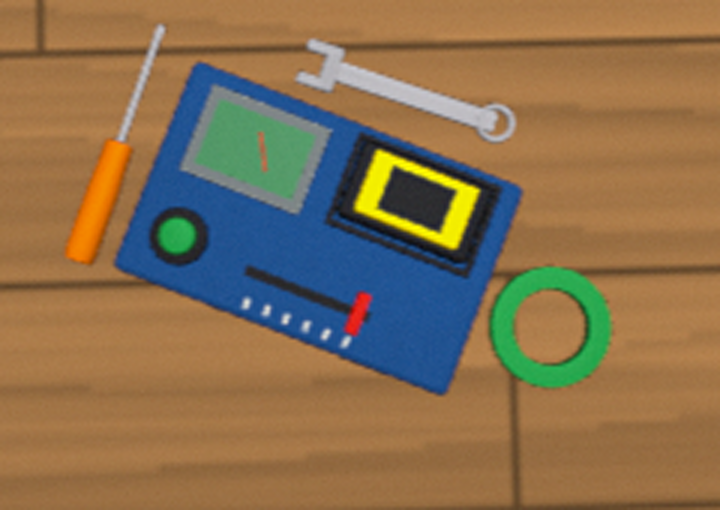

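Both views show the lever (scene crop about 297,175; top crop 358,313) at the start notch, next to the first white mark. The button is at top crop (177,236). The bare area behind the lever is free. Next I fit the tester's pose.

Run:
```python
from h import *
from scipy.optimize import least_squares
np.set_printoptions(precision=1,suppress=True)
F={c:viewer.grab_frame(c) for c in("scene","top")}
O=[]
def add(c,px,P,w=1): O.append((F[c],np.array(px,float),np.array(P,float),w))
T=lambda x,y:(190+x/3,170+y/3); S=lambda x,y:(220+x/3,130+y/3)
for p,P in (((197,62),(85,135,75)),((522,188),(85,-135,75)),((445,393),(-85,-135,75)),((117,265),(-85,135,75))): add("top",T(*p),P)
for p,P in (((212,143),(-85,-135,75)),((523,203),(-85,135,75)),((161,312),(85,-135,75))): add("scene",S(*p),P)
for n,P in(("lever_middle",(-50,-50,96)),("test_button_top",(-45,95,93)),("tester",(0,0,0))):
    for c in F:
        r=viewer.pinpoint(n,F[c]); 
        if r: add(c,r[0]["location"],P)
def W(v,P): 
    c,s=np.cos(v[2]),np.sin(v[2]); return np.array([c*P[0]-s*P[1]+v[0],s*P[0]+c*P[1]+v[1],P[2]])
fun=lambda v:np.concatenate([(proj(f,W(v,P))-p) for f,p,P,w in O])
s=least_squares(fun,[522,20,-.37],loss="soft_l1",x_scale=[10,10,.1]);v=s.x
print(v[:2],np.degrees(v[2]));print(fun(v).reshape(-1,2))
print("lever",W(v,(-50,-50,96)),"button",W(v,(-45,95,93)),"slotdir",W([0,0,v[2]],(0,1,0)))
print("approach",W(v,(-50,-95,96)))
np.save("pose.npy",v)
```

```text
[521.7  19.8] -22.459074499067896
[[ -2.1  -1.9]
 [  0.4  -1.4]
 [ -0.4   0.8]
 [ -3.2   0.3]
 [ -1.1  -1.7]
 [  0.6  -1.9]
 [ -2.9  -1.9]
 [ -2.8  -0.1]
 [-61.8  -5. ]
 [  0.1   1.6]
 [  0.2   0.8]
 [ -1.7   0.4]
 [  0.3  -0.2]]
lever [456.4  -7.3  96. ] button [516.4 124.8  93. ] slotdir [0.4 0.9 0. ]
approach [439.2 -48.9  96. ]
```

Emit:
{"op": "step_arm", "data": {
  "plan": [2.9,-2.65,0,0,0,0,2.9,-2.65,0,0,0,0,2.9,-2.65,0,0,0,0,2.9,-2.65,0,0,0,0,2.9,-2.65,0,0,0,0],
  "hand": 0,
  "newtons": 10
}}

```text
time_s: 1.82
ee_pos: [318.8, -338.0, 200.6]
ee_rot: [180.0, -0.0, 25.0]
force: [0.7, 0.6, -0.0]
gripper_width: 60.8
gripper_force: 0.0
```

Emit:
{"op": "step_arm", "data": {
  "plan": [2.9,-2.65,0,0,0,0,2.9,-2.65,0,0,0,0,2.9,-2.65,0,0,0,0,2.9,-2.65,0,0,0,0,2.9,-2.65,0,0,0,0]
}}

```text
time_s: 2.23
ee_pos: [394.3, -156.5, 200.9]
ee_rot: [180.0, -0.0, 25.0]
force: [1.8, -0.2, -0.5]
gripper_width: 27.9
gripper_force: 0.0
```

Emit:
{"op": "step_arm", "data": {
  "plan": [2.9,-2.65,0,0,0,0,2.9,-2.65,0,0,0,0,2.9,-2.65,0,0,0,0,0,0,0,0,0,-0.12,0,0,0,0,0,-0.12]
}}

```text
time_s: 2.65
ee_pos: [439.8, -47.1, 200.6]
ee_rot: [180.0, -0.0, 39.4]
force: [0.2, -0.7, -0.1]
gripper_width: 0.6
gripper_force: 0.0
```

Emit:
{"op": "step_arm", "data": {
  "plan": [0,0,0,0,0,-0.12,0,0,0,0,0,-0.12,0,0,0,0,0,-0.12,0,0,0,0,0,-0.12,0,0,0,0,0,-0.02]
}}

```text
time_s: 3.07
ee_pos: [439.1, -49.3, 200.6]
ee_rot: [180.0, 0.0, 67.6]
force: [0.1, 0.3, 0.8]
gripper_width: 0.6
gripper_force: 0.0
```

Run:
```python
from h import *
np.set_printoptions(precision=1,suppress=True)
f=viewer.grab_frame("wrist"); cv2.imwrite("pics/w1.png",f["img"][:,:,::-1])
print(f["position"],f["attitude"],f["fx"],sensors.state()["ee_pos"])
for n,z in(("lever_middle",96),("test_button_top",93),("tester",0)):
    for x in viewer.pinpoint(n,f)[:2]: print(n,x["location"],x["score"],atz(f,x["location"],z))
print("pred lever",proj(f,[456.4,-7.3,96]))
```

```text
[469.3  24.8 384.3] [163.6   0.  -22.3] 361.5351844803175 [439.1 -49.3 200.6]
lever_middle [325.0, 181.6] 0.84 [458.5  -9.7  96. ]
tester [367.7, 120.5] 0.95 [517.9  19.3   0. ]
tester [496.5, 149.9] 0.18 [630.9 -58.2   0. ]
pred lever [321.4 179.8]
```

View pics/w1.png

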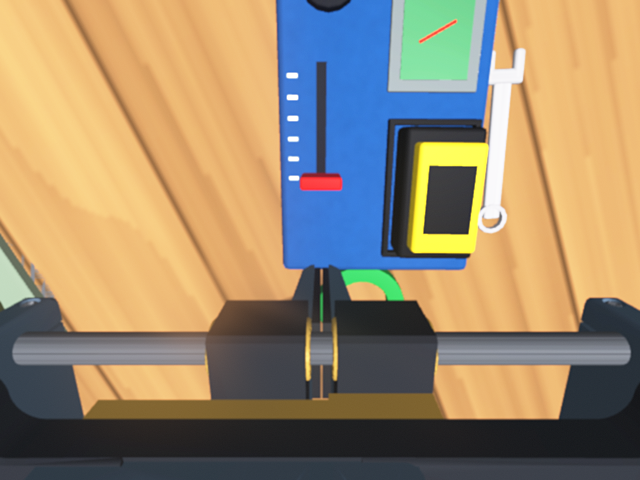

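The wrist view shows the paddle at (320,182), level with the first mark. The closed fingers are in line with the slot behind it, near (320,270). I lower the tip onto that line.

Emit:
{"op": "step_arm", "data": {
  "plan": [0,0,3.3,0,0,0,0,0,3.3,0,0,0,0,0,2.4,0,0,0,0,0,1.0,0,0,0,0,0,0,0,0,0]
}}

```text
time_s: 3.68
ee_pos: [437.0, -49.2, 98.2]
ee_rot: [-179.7, 0.1, 67.3]
force: [-0.4, 0.7, -0.8]
gripper_width: 0.6
gripper_force: 0.0
```

Emit:
{"op": "step_arm", "data": {
  "plan": [0.8,-0.1,0,0,0,0,0.4,0,0,0,0,0,0.3,0,0,0,0,0,0.2,0,0,0,0,0,0,0,0,0,0,0]
}}

```text
time_s: 4.1
ee_pos: [445.5, -32.9, 101.3]
ee_rot: [179.9, -0.0, 67.5]
force: [1.0, -0.7, -0.4]
gripper_width: 0.5
gripper_force: 0.0
```

Run:
```python
from h import *
np.set_printoptions(precision=1,suppress=True)
f=viewer.grab_frame("wrist"); cv2.imwrite("pics/w2.png",f["img"][:,:,::-1])
print(f["position"],f["attitude"],sensors.state()["ee_pos"],sensors.state()["force"])
for n,z in(("lever_middle",96),("test_button_top",93),("tester",0)):
    for x in viewer.pinpoint(n,f)[:2]: print(n,x["location"],x["score"],atz(f,x["location"],z))
```

```text
[475.6  41.2 285.1] [163.6  -0.1 -22.4] [445.2 -33.1 101.1] [0.1 0.1 0.8]
lever_middle [325.1, 236.9] 0.63 [457.5  -9.1  96. ]
tester [387.1, 139.6] 0.85 [520.9  18.4   0. ]
```

View pics/w2.png

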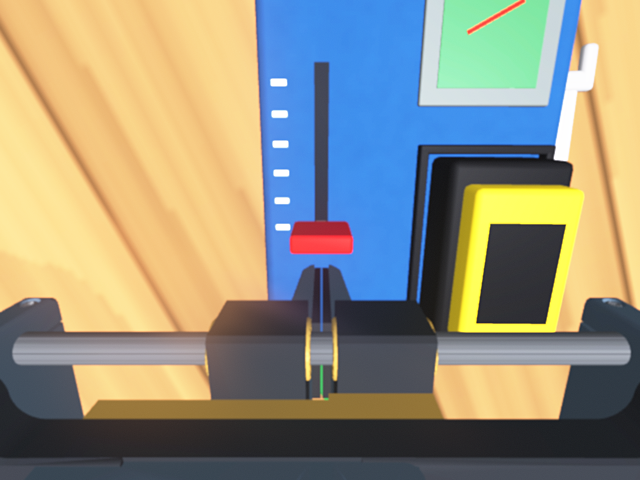

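Paddle centred at (321,237), closed fingertips just behind it at about (321,266): roughly 6 mm gap. Advancing slowly.

Emit:
{"op": "step_arm", "data": {
  "plan": [0.2,0,0,0,0,0,0.2,0,0,0,0,0,0.1,0,0,0,0,0,0.1,0,0,0,0,0,0,0,0,0,0,0]
}}

```text
time_s: 4.72
ee_pos: [447.1, -27.6, 100.5]
ee_rot: [180.0, 0.0, 67.4]
force: [-0.2, -0.4, -0.1]
gripper_width: 0.7
gripper_force: 0.0
```

Emit:
{"op": "step_arm", "data": {
  "plan": [0.1,0,0,0,0,0,0.1,0,0,0,0,0,0,0,0,0,0,0,0,0,0,0,0,0]
}}

```text
time_s: 5.05
ee_pos: [447.8, -25.9, 100.6]
ee_rot: [180.0, 0.0, 67.4]
force: [0.7, 0.1, -0.6]
gripper_width: 0.7
gripper_force: 0.0
```

Emit:
{"op": "step_arm", "data": {
  "plan": [0.1,0,0,0,0,0,0.1,0,0,0,0,0,0,0,0,0,0,0,0,0,0,0,0,0]
}}

```text
time_s: 5.38
ee_pos: [448.6, -24.0, 100.5]
ee_rot: [180.0, 0.0, 67.4]
force: [0.5, 0.3, 0.2]
gripper_width: 0.4
gripper_force: 0.0
```

Emit:
{"op": "step_arm", "data": {
  "plan": [0.1,0,0,0,0,0,0.1,0,0,0,0,0,0,0,0,0,0,0,0,0,0,0,0,0]
}}

```text
time_s: 5.72
ee_pos: [449.4, -22.2, 100.5]
ee_rot: [180.0, 0.0, 67.4]
force: [0.5, 0.3, 0.6]
gripper_width: 0.9
gripper_force: 0.0
```

```bash
cat > m.py <<'E'
from h import *
import sys
np.set_printoptions(precision=1,suppress=True)
f=viewer.grab_frame("wrist"); cv2.imwrite(f"pics/{sys.argv[1]}.png",f["img"][:,:,::-1])
s=sensors.state();u=np.array([.382,.924])
h=cv2.cvtColor(f["img"],cv2.COLOR_RGB2HSV)
m=cv2.inRange(h,(0,150,80),(8,255,255))|cv2.inRange(h,(172,150,80),(180,255,255))
n,l,st,c=cv2.connectedComponentsWithStats(m)
ok=[i for i in range(1,n) if abs(c[i][0]-321)<40]
i=max(ok,key=lambda i:st[i][4]);x,y,w,hh,a=st[i];print("blob",x,y,w,hh)
P=atz(f,(x+w/2,y),113) # far top edge
print("far top edge",P,"travel",(P[:2]-[457.4,-8.8])@u-5)
print("tcp along from lever0",(s["ee_pos"][:2]-[457.4,-8.8])@u,"F along",s["force"][:2]@u,s["time_s"])
for x in viewer.pinpoint("lever_middle",f)[:1]:
    P=atz(f,x["location"],96);print("net",x["score"],(P[:2]-[457.4,-8.8])@u)
E
python3 m.py w3
```

```text
blob 292 241 61 34
far top edge [461.1   4.9 113. ] travel 9.038740016850516
tcp along from lever0 -15.47144517280511 F along -0.18229414678870112 5.7667
net 0.8 -1.9596753739916877
```

View pics/w3.png

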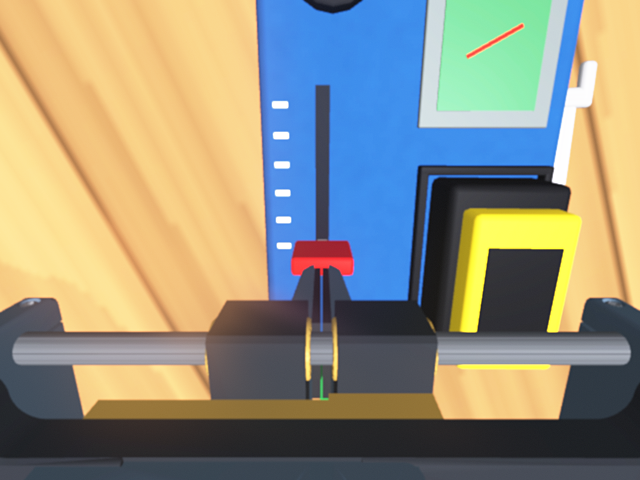

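The lever is unchanged against its first mark (lever row 257, mark row 246), so there is no contact yet. Continuing.

Emit:
{"op": "step_arm", "data": {
  "plan": [0.1,0,0,0,0,0,0.1,0,0,0,0,0,0,0,0,0,0,0,0,0,0,0,0,0]
}}

```text
time_s: 6.15
ee_pos: [450.1, -20.3, 100.6]
ee_rot: [180.0, 0.0, 67.4]
force: [0.4, -0.2, -0.6]
gripper_width: 0.3
gripper_force: 0.0
```

Emit:
{"op": "step_arm", "data": {
  "plan": [0.1,0,0,0,0,0,0.1,0,0,0,0,0,0,0,0,0,0,0,0,0,0,0,0,0]
}}

```text
time_s: 6.48
ee_pos: [450.9, -18.5, 100.5]
ee_rot: [180.0, 0.0, 67.4]
force: [0.2, -0.0, -0.1]
gripper_width: 0.5
gripper_force: 0.0
```

```bash
sed -i 's/,113)/,79)/' m.py; python3 m.py w4
```

```text
blob 292 247 61 35
far top edge [457.5  -4.2  79. ] travel -0.7127281450963334
tcp along from lever0 -11.438357502333787 F along -0.19804543196500687 6.5333
net 0.6 0.8144549650338077
```

Run:
```python
from h import *
np.set_printoptions(precision=1,suppress=True)
f=viewer.grab_frame("wrist");s=sensors.state();p=s["ee_pos"];Rt=rot(s["ee_rot"])
for o in([0,0,0],[0,0,14],[16,0,14],[-16,0,14],[16,0,-20],[16,0,-40],[16,13,-20],[-16,0,-40]): print(o,proj(f,p+Rt@np.array(o,float)))
u=np.array([.382,.924])
for d,z in((5,79),(5,113),(-5,113)): print("lever",d,z,proj(f,np.r_[np.array([457.4,-8.8])+u*d,z]))
a=cv2.resize(f["img"][220:320,260:380],None,fx=5,fy=5,interpolation=2)
g=viewer.grab_frame("scene");b=cv2.resize(g["img"][130:230,270:400],None,fx=5,fy=5,interpolation=2)[:, :]
cv2.imwrite("pics/z1.png",a[:,:,::-1]);cv2.imwrite("pics/z2.png",b[:,:,::-1])
```

```text
[0, 0, 0] [321.4 286. ]
[0, 0, 14] [321.4 276.4]
[16, 0, 14] [321.4 250.4]
[-16, 0, 14] [321.3 301.2]
[16, 0, -20] [321.5 272.1]
[16, 0, -40] [321.5 289. ]
[16, 13, -20] [348.3 272.1]
[-16, 0, -40] [321.4 353.6]
lever 5 79 [325.3 245.8]
lever 5 113 [326.  265.7]
lever -5 113 [325.9 284.1]
```

View pics/z1.png

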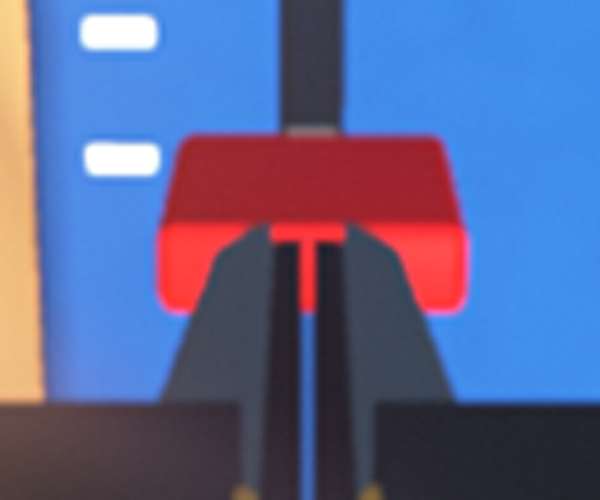

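View pics/z2.png

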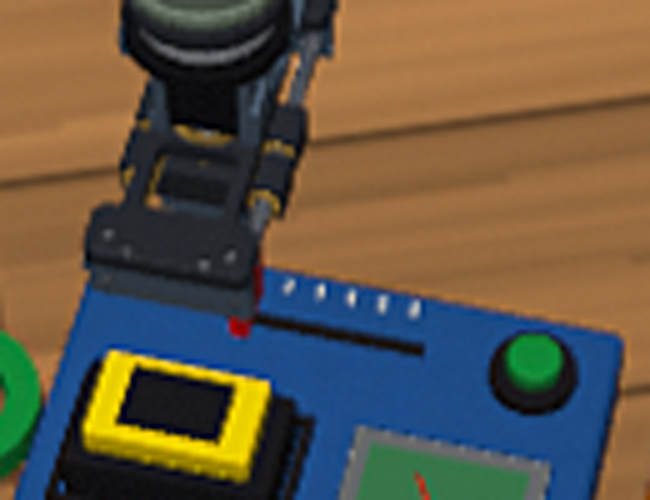

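The zoomed wrist view shows the fingertips at row 265 in front of the lever's top face (rows 265–283). That means the tips may be above the paddle rather than behind it, which doesn't fit the stated tip height. I back off and touch the bare top gently to find the real fingertip height.

Emit:
{"op": "step_arm", "data": {
  "plan": [-1.2,0,0,0,0,0,-1.2,0,0,0,0,0,-0.8,0,0,0,0,0,0,0,0,0,0,0]
}}

```text
time_s: 7.02
ee_pos: [438.0, -49.0, 100.5]
ee_rot: [-180.0, 0.0, 67.3]
force: [-0.4, 0.2, -0.6]
gripper_width: 0.4
gripper_force: 0.0
```

Emit:
{"op": "step_arm", "data": {
  "plan": [0,0,0.4,0,0,0,0,0,0.3,0,0,0,0,0,0.1,0,0,0,0,0,0,0,0,0]
}}

```text
time_s: 7.35
ee_pos: [438.4, -47.7, 92.0]
ee_rot: [-179.9, 0.0, 67.5]
force: [0.0, 0.2, -0.2]
gripper_width: 0.7
gripper_force: 0.0
```

Emit:
{"op": "step_arm", "data": {
  "plan": [0,0,0.1,0,0,0,0,0,0.1,0,0,0,0,0,0,0,0,0]
}}

```text
time_s: 7.6
ee_pos: [438.6, -47.9, 90.4]
ee_rot: [-180.0, 0.0, 67.4]
force: [-0.7, -0.4, 0.3]
gripper_width: 0.5
gripper_force: 0.0
```

Emit:
{"op": "step_arm", "data": {
  "plan": [0,0,0.1,0,0,0,0,0,0.1,0,0,0,0,0,0,0,0,0]
}}

```text
time_s: 7.85
ee_pos: [438.5, -48.1, 88.4]
ee_rot: [-180.0, 0.0, 67.4]
force: [-0.5, -0.1, -0.1]
gripper_width: 0.4
gripper_force: 0.0
```

Emit:
{"op": "step_arm", "data": {
  "plan": [0,0,0.1,0,0,0,0,0,0.1,0,0,0,0,0,0,0,0,0]
}}

```text
time_s: 8.1
ee_pos: [438.4, -48.1, 86.4]
ee_rot: [-180.0, 0.0, 67.4]
force: [-0.6, 0.0, -0.2]
gripper_width: 0.4
gripper_force: 0.0
```

Emit:
{"op": "step_arm", "data": {
  "plan": [0,0,0.1,0,0,0,0,0,0.1,0,0,0,0,0,0,0,0,0]
}}

```text
time_s: 8.35
ee_pos: [438.4, -48.1, 84.4]
ee_rot: [-180.0, 0.0, 67.4]
force: [-0.1, -0.9, 0.2]
gripper_width: 0.7
gripper_force: 0.0
```

Emit:
{"op": "step_arm", "data": {
  "plan": [0,0,0.1,0,0,0,0,0,0.1,0,0,0,0,0,0,0,0,0]
}}

```text
time_s: 8.6
ee_pos: [438.4, -48.1, 82.4]
ee_rot: [-180.0, 0.0, 67.4]
force: [0.8, -0.4, 0.2]
gripper_width: 0.6
gripper_force: 0.0
```

Emit:
{"op": "step_arm", "data": {
  "plan": [0,0,0.1,0,0,0,0,0,0.1,0,0,0,0,0,0.1,0,0,0,0,0,0,0,0,0]
}}

```text
time_s: 8.93
ee_pos: [438.4, -48.1, 79.3]
ee_rot: [-180.0, 0.0, 67.4]
force: [0.7, 0.4, -0.2]
gripper_width: 0.6
gripper_force: 0.0
```

Emit:
{"op": "step_arm", "data": {
  "plan": [0,0,0.1,0,0,0,0,0,0.1,0,0,0,0,0,0.1,0,0,0,0,0,0,0,0,0]
}}

```text
time_s: 9.27
ee_pos: [438.4, -48.1, 76.3]
ee_rot: [-180.0, 0.0, 67.4]
force: [-0.5, -0.1, 0.2]
gripper_width: 0.7
gripper_force: 0.0
```

```bash
python3 m.py w5
python3 - <<'E'
import cv2
a=cv2.imread("pics/w5.png");cv2.imwrite("pics/z3.png",cv2.resize(a[180:320,230:410],None,fx=4,fy=4,interpolation=2))
E
```

```text
blob 286 200 74 35
far top edge [457.6  -3.9  79. ] travel -0.3532802655818328
tcp along from lever0 -43.51849101824148 F along 0.094899964936021 9.3167
net 0.74 -1.555423303222219
```

View pics/z3.png

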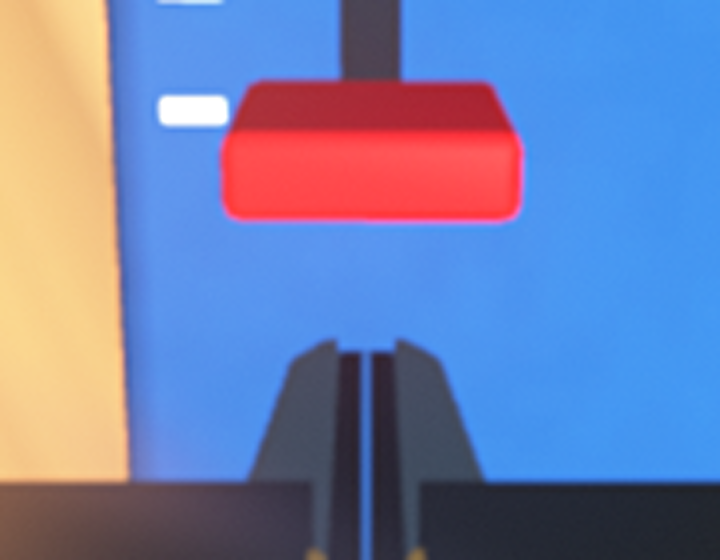

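With TCP z at 76 the tips (z3 crop y≈345) are about 89 mm up by the picture, below the paddle's top. There has been no contact, and the body clears the pack. Now I push forward again at this height.

Emit:
{"op": "step_arm", "data": {
  "plan": [0.6,0,0,0,0,0,0.6,0,0,0,0,0,0.4,0,0,0,0,0,0,0,0,0,0,0]
}}

```text
time_s: 9.7
ee_pos: [445.3, -32.5, 76.6]
ee_rot: [180.0, -0.0, 67.5]
force: [-0.0, -0.4, -0.1]
gripper_width: 0.5
gripper_force: 0.0
```

Emit:
{"op": "step_arm", "data": {
  "plan": [0.2,0,0,0,0,0,0.2,0,0,0,0,0,0,0,0,0,0,0,0,0,0,0,0,0]
}}

```text
time_s: 10.03
ee_pos: [446.3, -29.6, 76.5]
ee_rot: [180.0, 0.0, 67.4]
force: [0.3, 0.8, 0.2]
gripper_width: 0.6
gripper_force: 0.0
```

Emit:
{"op": "step_arm", "data": {
  "plan": [0.1,0,0,0,0,0,0.1,0,0,0,0,0,0.0,0,0,0,0,0,0,0,0,0,0,0]
}}

```text
time_s: 10.37
ee_pos: [446.9, -27.9, 76.5]
ee_rot: [-180.0, 0.0, 67.4]
force: [-0.6, -0.7, -0.5]
gripper_width: 0.2
gripper_force: 0.5
```

Emit:
{"op": "step_arm", "data": {
  "plan": [0.1,0,0,0,0,0,0.1,0,0,0,0,0,0.0,0,0,0,0,0,0,0,0,0,0,0]
}}

```text
time_s: 10.7
ee_pos: [447.6, -26.3, 76.6]
ee_rot: [180.0, 0.1, 67.4]
force: [-1.2, -3.3, 0.8]
gripper_width: 0.4
gripper_force: 2.1
```

```bash
python3 m.py w6
```

```text
blob 287 241 71 42
far top edge [458.3  -2.   79. ] travel 1.6226103650022354
tcp along from lever0 -19.85851127747729 F along -4.48713133642217 10.75
net 0.88 1.6636048180121463
```

Contact: about 4 N with 2 mm of lever travel. Pushing over the first crest.

Emit:
{"op": "step_arm", "data": {
  "plan": [0.1,0,0,0,0,0,0.1,0,0,0,0,0,0.1,0,0,0,0,0,0.1,0,0,0,0,0,0,0,0,0,0,0]
}}

```text
time_s: 11.22
ee_pos: [449.4, -21.9, 76.5]
ee_rot: [180.0, -0.0, 67.4]
force: [-0.0, -2.6, 0.7]
gripper_width: 0.6
gripper_force: 1.1
```

Emit:
{"op": "step_arm", "data": {
  "plan": [0.1,0,0,0,0,0,0.1,0,0,0,0,0,0.1,0,0,0,0,0,0,0,0,0,0,0,0,0,0,0,0,0]
}}

```text
time_s: 11.63
ee_pos: [450.7, -19.1, 76.5]
ee_rot: [180.0, -0.0, 67.4]
force: [0.2, -0.6, 0.8]
gripper_width: 0.3
gripper_force: 0.0
```

```bash
python3 m.py w7
```

```text
blob 286 230 73 40
far top edge [463.6  10.7  79. ] travel 15.351802621146767
tcp along from lever0 -12.222971173240156 F along -0.07335411206702024 11.6833
net 0.69 15.241681820968932
```

First click confirmed (travel about 16 mm). Now the second.

Emit:
{"op": "step_arm", "data": {
  "plan": [0.2,0,0,0,0,0,0.2,0,0,0,0,0,0.2,0,0,0,0,0,0.2,0,0,0,0,0,0.1,0,0,0,0,0]
}}

```text
time_s: 12.15
ee_pos: [453.8, -11.6, 76.6]
ee_rot: [180.0, 0.1, 67.5]
force: [-1.9, -4.6, 1.8]
gripper_width: 0.7
gripper_force: 2.2
```

Emit:
{"op": "step_arm", "data": {
  "plan": [0.1,0,0,0,0,0,0.1,0,0,0,0,0,0.1,0,0,0,0,0,0.1,0,0,0,0,0,0,0,0,0,0,0]
}}

```text
time_s: 12.57
ee_pos: [455.4, -7.7, 76.6]
ee_rot: [180.0, 0.0, 67.4]
force: [-0.7, -2.6, 1.2]
gripper_width: 0.3
gripper_force: 1.6
```

Emit:
{"op": "step_arm", "data": {
  "plan": [0.1,0,0,0,0,0,0.1,0,0,0,0,0,0,0,0,0,0,0,0,0,0,0,0,0,0,0,0,0,0,0]
}}

```text
time_s: 12.98
ee_pos: [456.3, -5.3, 76.5]
ee_rot: [-180.0, -0.0, 67.4]
force: [0.2, 0.5, -0.0]
gripper_width: 0.1
gripper_force: 0.0
```

```bash
python3 m.py w8
```

```text
blob 287 228 72 40
far top edge [469.9  25.4  79. ] travel 31.38691922404999
tcp along from lever0 2.766914440433061 F along 0.4299390399610992 13.0333
net 0.72 31.160466855871327
```

Second click confirmed (32 mm). Now the third, with a look before overtravel.

Emit:
{"op": "step_arm", "data": {
  "plan": [0.2,0,0,0,0,0,0.2,0,0,0,0,0,0.2,0,0,0,0,0,0.2,0,0,0,0,0,0.1,0,0,0,0,0]
}}

```text
time_s: 13.5
ee_pos: [459.7, 2.5, 76.6]
ee_rot: [180.0, 0.1, 67.5]
force: [-1.5, -4.1, 1.9]
gripper_width: 0.5
gripper_force: 1.6
```

Emit:
{"op": "step_arm", "data": {
  "plan": [0.1,0,0,0,0,0,0.1,0,0,0,0,0,0.1,0,0,0,0,0,0.1,0,0,0,0,0,0,0,0,0,0,0]
}}

```text
time_s: 13.92
ee_pos: [461.0, 5.9, 76.6]
ee_rot: [180.0, 0.1, 67.5]
force: [-1.3, -4.8, 1.8]
gripper_width: 0.6
gripper_force: 2.4
```

Emit:
{"op": "step_arm", "data": {
  "plan": [0.1,0,0,0,0,0,0.1,0,0,0,0,0,0,0,0,0,0,0,0,0,0,0,0,0,0,0,0,0,0,0]
}}

```text
time_s: 14.33
ee_pos: [462.2, 8.7, 76.5]
ee_rot: [-180.0, -0.0, 67.4]
force: [-0.2, 0.4, 0.1]
gripper_width: 0.4
gripper_force: 0.0
```

```bash
python3 m.py w9
```

```text
blob 287 226 72 39
far top edge [476.2  40.4  79. ] travel 47.62874193021753
tcp along from lever0 17.94614303952227 F along -0.16866145502559715 14.3833
net 0.64 48.12038228192968
```

Third click confirmed (48 mm). Now I back away, lift clear and go towards the button.

Emit:
{"op": "step_arm", "data": {
  "plan": [-1.0,0,0,0,0,0,-0.5,0,-2.0,0,0,0,0,0,-3.0,0,0,0,0,0,-3.0,0,0,0,0,0,0,0,0,0]
}}

```text
time_s: 14.85
ee_pos: [459.7, -6.3, 161.7]
ee_rot: [179.4, -0.2, 67.4]
force: [0.9, 0.9, 0.5]
gripper_width: 0.6
gripper_force: 0.0
```

Emit:
{"op": "step_arm", "data": {
  "plan": [2.0,0.5,-0.5,0,0,0,3.0,0,0,0,0,0,3.0,0,0,0,0,0,2.0,0,0,0,0,0,0,0,0,0,0,0]
}}

```text
time_s: 15.27
ee_pos: [500.4, 87.2, 161.0]
ee_rot: [180.0, -0.1, 67.6]
force: [0.8, -0.0, -0.4]
gripper_width: 0.6
gripper_force: 0.0
```

```bash
cat > b.py <<'E'
from h import *
import sys
np.set_printoptions(precision=1,suppress=True)
f=viewer.grab_frame("wrist");cv2.imwrite(f"pics/{sys.argv[1]}.png",f["img"][:,:,::-1])
s=sensors.state();p=s["ee_pos"];u=np.array([.383,.924]);v=np.array([.924,-.383])
print(p,s["force"],s["time_s"])
h=cv2.cvtColor(f["img"],cv2.COLOR_RGB2HSV);m=cv2.inRange(h,(50,120,40),(75,255,255))
n,l,st,c=cv2.connectedComponentsWithStats(m)
def rep(t,q,z):
    P=atz(f,q,z);d=P[:2]-p[:2];print(t,np.array(q),P,"ahead x",d@u,"y",d@v)
for i in range(1,n):
    if st[i][4]>150: print(st[i]);rep("green",c[i],93)
for x in viewer.pinpoint("test_button_top",f)[:2]: rep("net %.2f"%x["score"],x["location"],93)
for x in viewer.pinpoint("lever_middle",f)[:1]: print("lever travel",(atz(f,x["location"],96)[:2]-[457.4,-8.8])@u)
print("fit",(np.array([516.4,124.8])-p[:2])@u,(np.array([516.4,124.8])-p[:2])@v)
E
python3 b.py b1
```

```text
[499.3  85.5 160.8] [-0.5  0.3 -0.9] 15.3167
[ 303  174   40   41 1276]
green [322.2 194. ] [516.2 124.   93. ] ahead x 42.07037423317726 y 0.8879462739688627
[ 394  225   68   53 2382]
green [427.  257.4] [569.8  51.5  93. ] ahead x -4.483678583725438 y 78.18623806909734
net 0.74 [321.6 194.4] [515.7 124.   93. ] ahead x 41.8101716704504 y 0.4825150092877989
lever travel 46.05153785286192
fit 42.84322801037257 0.7898172442161737
```

Emit:
{"op": "step_arm", "data": {
  "plan": [2.1,0.1,0,0,0,0,2.1,0,0,0,0,0,0,0,0,0,0,0,0,0,0,0,0,0]
}}

```text
time_s: 15.75
ee_pos: [515.8, 122.3, 161.2]
ee_rot: [-180.0, 0.1, 67.4]
force: [0.0, -0.4, 0.3]
gripper_width: 0.8
gripper_force: 0.0
```

Emit:
{"op": "step_arm", "data": {
  "plan": [0,0,2.0,0,0,0,0,0,2.0,0,0,0,0,0,1.5,0,0,0,0,0,0.5,0,0,0,0,0,0,0,0,0]
}}

```text
time_s: 16.17
ee_pos: [514.8, 121.7, 100.4]
ee_rot: [-179.8, 0.1, 67.4]
force: [0.3, 0.3, 0.0]
gripper_width: 0.5
gripper_force: 0.0
```

```bash
python3 b.py b2
```

```text
[515.8 122.1 101.5] [-0.5 -1.2  0.5] 16.2167
[298 250  50  51 851]
green [323.  265.5] [519.1 129.9  93. ] ahead x 8.431587773799741 y 0.12187859706029092
[ 414  254   89   78 5748]
green [457.9 288.6] [585.1  87.4  93. ] ahead x -5.574750798266528 y 77.36271112172626
net 0.80 [321.8 276.9] [515.8 123.8  93. ] ahead x 1.5624031059454244 y -0.5694227938775503
fit 2.7125079341440825 -0.4486103693619833
```

Over the button to within 2 mm. Lowering in small steps.

Emit:
{"op": "step_arm", "data": {
  "plan": [0.2,0,0.4,0,0,0,0,0,0.3,0,0,0,0,0,0.2,0,0,0,0,0,0,0,0,0]
}}

```text
time_s: 16.65
ee_pos: [516.8, 125.1, 92.2]
ee_rot: [-180.0, 0.0, 67.4]
force: [1.3, -0.5, 0.2]
gripper_width: 0.7
gripper_force: 0.0
```

Emit:
{"op": "step_arm", "data": {
  "plan": [0,0,0.2,0,0,0,0,0,0.2,0,0,0,0,0,0.2,0,0,0,0,0,0,0,0,0]
}}

```text
time_s: 16.98
ee_pos: [516.7, 125.0, 86.0]
ee_rot: [-180.0, 0.0, 67.4]
force: [0.0, 0.0, 1.3]
gripper_width: -0.0
gripper_force: 0.0
```

Emit:
{"op": "step_arm", "data": {
  "plan": [0,0,0.2,0,0,0,0,0,0.2,0,0,0,0,0,0,0,0,0,0,0,0,0,0,0]
}}

```text
time_s: 17.32
ee_pos: [517.3, 125.1, 82.7]
ee_rot: [180.0, -0.0, 67.4]
force: [0.1, -1.3, 2.7]
gripper_width: 0.8
gripper_force: 1.0
```

Emit:
{"op": "step_arm", "data": {
  "plan": [0,0,0.2,0,0,0,0,0,0,0,0,0,0,0,0,0,0,0]
}}

```text
time_s: 17.57
ee_pos: [517.3, 125.1, 80.7]
ee_rot: [180.0, -0.0, 67.4]
force: [0.4, 0.0, 3.6]
gripper_width: 0.3
gripper_force: 1.6
```

Emit:
{"op": "step_arm", "data": {
  "plan": [0,0,0.1,0,0,0,0,0,0.1,0,0,0,0,0,0,0,0,0]
}}

```text
time_s: 17.82
ee_pos: [517.3, 125.1, 78.6]
ee_rot: [180.0, -0.0, 67.4]
force: [0.0, -0.2, 4.0]
gripper_width: 0.3
gripper_force: 2.2
```

Emit:
{"op": "step_arm", "data": {
  "plan": [0,0,0.1,0,0,0,0,0,0,0,0,0]
}}

```text
time_s: 17.98
ee_pos: [517.3, 125.1, 77.9]
ee_rot: [180.0, -0.0, 67.4]
force: [-1.0, -0.8, 5.8]
gripper_width: 0.9
gripper_force: 2.7
```

Emit:
{"op": "step_arm", "data": {
  "plan": [0,0,0.1,0,0,0,0,0,0,0,0,0,0,0,0,0,0,0]
}}

```text
time_s: 18.23
ee_pos: [517.3, 125.1, 77.8]
ee_rot: [179.9, -0.0, 67.4]
force: [-2.2, -1.0, 10.6]
gripper_width: 0.8
gripper_force: 5.8
```

Bottomed out (z stopped, force 10.6 N, well over 5 N). One brief extra push, then lift away.

Emit:
{"op": "step_arm", "data": {
  "plan": [0,0,0.1,0,0,0,0,0,0,0,0,0,0,0,0,0,0,0]
}}

```text
time_s: 18.48
ee_pos: [517.4, 125.1, 77.7]
ee_rot: [179.9, -0.0, 67.4]
force: [-3.5, -1.3, 17.8]
gripper_width: 0.9
gripper_force: 8.6
```

Emit:
{"op": "step_arm", "data": {
  "plan": [0,0,-0.5,0,0,0,0,0,-1.5,0,0,0,0,0,-3.0,0,0,0,0,0,-3.0,0,0,0,0,0,0,0,0,0]
}}

```text
time_s: 18.9
ee_pos: [520.2, 125.8, 160.4]
ee_rot: [179.5, -0.3, 67.4]
force: [0.3, 0.0, -0.1]
gripper_width: 0.6
gripper_force: 0.0
```

Emit:
{"op": "step_arm", "data": {
  "plan": [-2.0,0,0,0,0,0,-2.0,0,0,0,0,0,0,0,0,0,0,0,0,0,0,0,0,0]
}}

```text
time_s: 19.23
ee_pos: [501.1, 87.7, 154.9]
ee_rot: [-179.9, 0.0, 67.3]
force: [-0.3, -0.4, 1.3]
gripper_width: 0.7
gripper_force: 0.0
```

```bash
python3 b.py b3
python3 - <<'E'
from h import *
f=viewer.grab_frame("top")
for n in("pack","screwdriver","reel","wrench","lever_middle"): print(n,[(x["location"],round(x["score"],2)) for x in viewer.pinpoint(n,f)[:1]])
E
```

```text
[501.6  88.2 155. ] [-0.   0.3 -0.2] 19.2833
[ 301  176   41   42 1332]
green [321.4 196.3] [516.2 124.1  93. ] ahead x 38.73523794220491 y -0.25127087778908097
[ 395  227   70   54 2719]
green [429.1 259.2] [570.2  52.4  93. ] ahead x -6.850264430111665 y 77.14555902709867
net 0.69 [319.3 194.1] [515.5 126.   93. ] ahead x 40.23930402325523 y -1.6634100369646598
lever travel 47.60007341442905
fit 39.47521809191155 -0.3285869740706759
pack [([327.0, 239.9], 0.76)]
screwdriver [([227.9, 217.1], 0.69)]
reel [([370.0, 281.5], 0.89)]
wrench [([328.7, 200.2], 0.67)]
lever_middle [([289.4, 263.4], 0.55)]
```

View pics/b3.png

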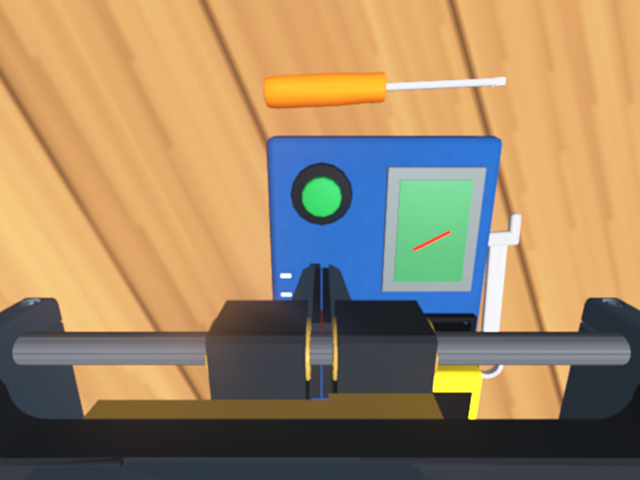

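The button is up again at (321,196), the same size as before. The lever is at about 48 mm, and the pack and goods are where they were.

```bash
python3 -c "
from workcell import env
print(env.job_done())"
```

```text
the job is handed in; nothing more can be done
None
```

I handed the job in: the lever clicked three times and measured about 48 mm of travel, in the third notch, and the green button was pressed until it bottomed out and came back up. The pack and the goods beside the tester look unmoved in the cameras; I did not re-check the carton or tape measure, and the hand-in returned no verdict.

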